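# Open the blue brush box

### The job

Open the brush box with the blue cover: press its black release tab (with the white rib) down and, keeping it pressed, slide the cover the way its white arrow points until it is fully open at its stop, then let go. Leave the box with the orange cover shut.

Things in the scene. Friction and masses are not known exactly. Their poses are not given: they have to be found in the camera images.
- blue_press (a point): Centre of the flat top of the blue box's black tab: 36 (x) by 44 (y) mm, level, 60 mm above the table, 16 above the cover. +x is level, the way the cover opens (white arrow), roughly away from the robot; z up. On the flat's +x edge, 18 mm from this point, stands a white rib 8 mm thick, 44 wide, 12 higher than the flat, for a finger to push against. The point moves with tab and cover.
- blue_cover (a joint): How far the blue cover has slid open, m: 0 shut, 0.10 at its stop. It slides with 2 N friction and stays where left; latched (about 2 mm of play) while the tab is up. Its grey box is fixed to the table, 190 mm long (x), 90 wide, 47 high, its middle 59 mm to +x of the shut tab's point; the opening cover comes out over the box's far end.
- blue_tab (a joint): How far the blue box's tab is pressed down, m: 0 up, 0.012 at its bottom stop. A spring lifts it (2 N at the top, 7 N at the bottom). From 0.006 down the cover is free to slide. Past 0.03 m of cover travel the tab is clear of the catch and may rise again.
- orange_cover (a joint): How far the cover of the other box has slid open, m: 0 shut. That box is alike, tab and arrow too, but its cover is orange; it stands to the left or right of the blue one. It is to stay shut.

How it is judged:
By the outcome, as a careful person would: the job done as asked, in the order asked, and still so for the second after the job is handed in, with the robot touching nothing.
It also fails if it takes over 29 s, if anything falls off the work surface, if the arm or the gripper's body presses on something with over 40 N, if the wrist force passes 120 N, or if a joint passes its speed limit or range.

### The arm

A 6-joint arm with a two-finger parallel gripper is mounted at the origin on the work surface. World frame = base frame: x ahead of the robot, y to its left, z up, the work surface at z = 0. Lengths are in m, angles in rad, forces in N, time in s.
With the tool pointing down it reaches from about 0.325 to 1 m from the base axis. Payload 5.1 kg.
Tool frame: the origin (TCP) lies midway between the tips of the shut fingers; the grasp point (between the pads) lies bot.pinch_z behind it (bot.pinch_z is the distance from the TCP to the grasp point, in m); z points along the fingers, y is the line along which they close (so a half turn about z gives the same grasp; the last joint's range is limited). The gripper opens to 85 mm and grips with 20 to 120 N. Pads are 22 mm wide; open, the fingers measure 114 mm over their backs; the gripper's body (76 mm by 85 mm) begins 54 mm behind the grasp point. The pads swing forward as they close: fully open they stand 13 mm farther back than shut.
Start: joints at [-1.185, 0.124, 1.65, -0, 1.367, -0.083], TCP at [0.294, -0.58, 0.231] pointing down, gripper open.
Joint ranges: [-2.61, 2.61], [-1.02, 2.33], [0.03, 2.71], [-1.35, 4.49], [0.32, 2.68], [-2.91, 2.91]. Speed limits (rad/s): [2.57, 2.57, 3.14, 3.14, 3.14, 3.14].

### API

Orientations are given as a unit quaternion [w, x, y, z].
In Python, from cell import bot, capture gives the robot as it stands.
- The arm moves only by the tool step_arm, never from a script. Its argument "increments" is a list of rows, each a list of 7 numbers: the shift along the tool's x, y, z in cm, then the turn, a rotation vector about the tool's x, y, z in degrees, then the finger opening in cm, from 0 to 8.54. In form: [[dx, dy, dz, ax, ay, az, grip], ...]. A call has 1 to 5 rows; each row is the pose to reach, as a shift and turn from the pose commanded when the call began, along the tool's axes at that moment; what a row does not reach only later rows make up. A row lasts 1/10 s, in which the tool goes at most 50 mm and 8.59 degrees, less where a joint would pass 70% of its speed; a pose out of reach is approached as far as the arm can. A call with a gripper value outside its range is refused whole. The fingers move at their own pace and stop on an object; "newtons" is the grip in N (left out, the last holds). Time passes only in rows, so rows that repeat a pose let the fingers close. It gives the time, the measured TCP pose, the force, the opening and the grip force at its end, in the units of the state.
- bot.sense(): the state, without advancing time (a new reading comes with each control period).
- capture(name): name is "side" or "top" or "wrist"; returns a dict with "image" (384x512x3 uint8, red, green, blue), "K" (3x3 intrinsics, pixels), "extrinsics" (4x4, takes a point from world to camera coordinates); the wrist camera has in their place "hand_eye" (4x4, takes a point from camera to tool coordinates, whose origin is the TCP and whose axes are the flange's). Camera axes: x right, y up, looking along -z (the intrinsics and any distortion apply to the point x, -y, -z); pixel columns grow to the right and rows downward; lengths in m; the calibration is good to about 2 mm. A picture is of the moment at which its call begins: read the wrist's pose just before it. There is no depth.
- bot.sign_off(): hands the job in; it is judged then, once.
The state is a dict: "time": time; "q": joint angles; "dq": joint speeds; "joint_efforts": joint torques, N m; "tool_pos": TCP position; "eef_rot": TCP orientation; "contact_force": force on the tool from outside, world axes, zero at the start; "moment": the same for the moment, N m; "finger_gap": finger opening in m; "grip_force": force on a finger pad.
Only numpy, scipy, OpenCV 4.12 (cv2) and the standard library are available. Lean on these libraries where they do the work, as an engineer would, in place of code of your own. Each camera call takes 0.05 s, during which the arm holds its last target. There are 200 camera calls.

## Working session

There is one attempt and no reset: what is moved stays moved. The work goes in short steps, Python scripts to look and compute and a tool call to move; the robot and the scene stay as the last step left them, time stands still between calls to the robot, and variables do not carry over. Pictures are saved under pics/ and viewed, at most 10 in all, crops included, and the job is handed in when it is done.

Besides the shell and the picture viewer there is one more tool, called after "Request:" as name(argument=value, ...) on one line, values as JSON. step_arm: Moves the arm, as the interface text tells. Its arguments: {"type":"object","properties":{"increments":{"type":"array","items":{"type":"array","items":{"type":"number"}}},"newtons":{"type":"number"}},"required":["increments"]}

```bash
mkdir -p pics; python3 - <<'E'
from cell import bot, capture
import cv2, numpy as np, pickle
s=bot.sense(); print(s['time'],s['tool_pos'],s['eef_rot'],bot.pinch_z)
d={n:capture(n) for n in ("top","side")}
pickle.dump(d,open('d.pkl','wb'))
for n in d: print(n,d[n]['K'].tolist(),np.round(d[n]['extrinsics'],3).tolist(),[k for k in d[n]])
cv2.imwrite('pics/a.png',cv2.resize(np.vstack([d['top']['image'],d['side']['image']])[:,:,::-1],(400,600)) if 0 else d['top']['image'][:,:,::-1])
cv2.imwrite('pics/b.png',d['side']['image'][:,:,::-1])
E
```

```text
0.0 [ 0.29338487 -0.57930191  0.22999095] [-1.09320307e-03  9.72655200e-01  2.32251232e-01 -1.78743806e-04] 0.0187
top [[354.010191048119, 0.0, 253.0932858499068], [0.0, 354.010191048119, 190.24201358602252], [0.0, 0.0, 1.0]] [[0.038, -0.999, -0.001, -0.022], [0.978, 0.037, 0.205, -0.522], [-0.205, -0.009, 0.979, -0.63], [0.0, 0.0, 0.0, 1.0]] ['image', 'K', 'extrinsics']
side [[425.85996628703134, 0.0, 246.01196090752305], [0.0, 425.85996628703134, 194.52201880882347], [0.0, 0.0, 1.0]] [[-0.989, -0.146, -0.009, 0.518], [0.103, -0.738, 0.667, -0.106], [-0.105, 0.659, 0.745, -0.64], [0.0, 0.0, 0.0, 1.0]] ['image', 'K', 'extrinsics']
```

View pics/a.png

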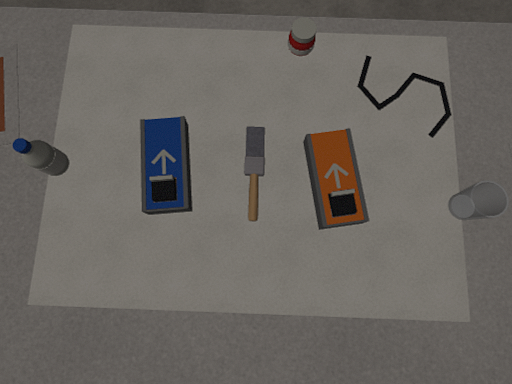

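View pics/b.png

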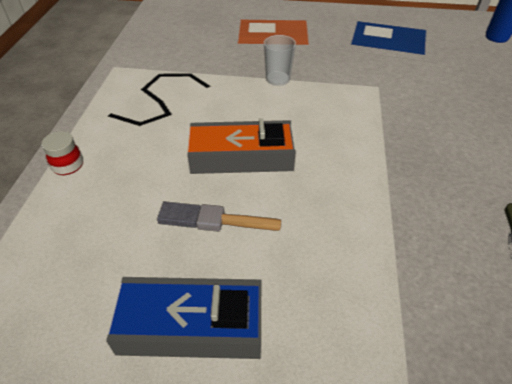

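Top view: the blue box is at about (165,165), its tab at (163,189) and its arrow points up in the image. The orange box is at (337,178), on the robot's right. The side view agrees, with the blue tab at (230,308). Next I locate the tab by casting rays.

```bash
cat > h.py <<'E'
import numpy as np, cv2
def ray(c,px):
    E=np.asarray(c['extrinsics']);K=np.asarray(c['K'])
    p=np.c_[np.atleast_2d(px),np.ones(len(np.atleast_2d(px)))]@np.linalg.inv(K).T
    p=p*[1,-1,-1]; R=E[:3,:3]
    return -R.T@E[:3,3], p@R
def plane(c,px,z):
    o,d=ray(c,px); return o+d*((z-o[2])/d[:,2])[:,None]
def proj(c,P):
    E=np.asarray(c['extrinsics']); p=(np.atleast_2d(P)@E[:3,:3].T+E[:3,3])*[1,-1,-1]
    p=p@np.asarray(c['K']).T; return p[:,:2]/p[:,2:]
def big(m):
    return max(cv2.findContours(m.astype(np.uint8),cv2.RETR_EXTERNAL,cv2.CHAIN_APPROX_NONE)[0],key=cv2.contourArea)[:,0].astype(float)
E
python3 - <<'E'
import pickle,numpy as np,cv2
from h import *
d=pickle.load(open('d.pkl','rb'))
roi={'top':(130,105,200,225),'side':(95,260,280,370)}
out=[]
for n,c in d.items():
    im=c['image'].astype(int);x0,y0,x1,y1=roi[n]
    R=np.zeros(im.shape[:2],bool);R[y0:y1,x0:x1]=1
    r,g,b=im[...,0],im[...,1],im[...,2]
    bl=R&(b>r+40)&(b>g+30)
    o,_=ray(c,[0,0]);print(n,'cam',o.round(3))
    P=plane(c,big(bl),.044)[:,:2]
    rc=cv2.minAreaRect((P*1000).astype(np.float32));print('cover',rc, cv2.boxPoints(rc).round(0).tolist())
    bk=R&(im.max(2)<40); k=big(bk)
    Q=plane(c,k,.060)[:,:2]; rq=cv2.minAreaRect((Q*1000).astype(np.float32));print('tab',rq,cv2.boxPoints(rq).round(0).tolist())
    out.append(cv2.resize(c['image'][y0:y1,x0:x1],None,fx=4 if n=='top' else 3.5,fy=4 if n=='top' else 3.5,interpolation=cv2.INTER_CUBIC)[:,:,::-1])
h=max(o.shape[0] for o in out);w=sum(o.shape[1] for o in out)
cv=np.zeros((h,w,3),np.uint8);x=0
for o in out: cv[:o.shape[0],x:x+o.shape[1]]=o;x+=o.shape[1]
f=min(1,800/w);print(f,w,h)
cv2.imwrite('pics/c.png',cv2.resize(np.clip(cv*1.8,0,255).astype(np.uint8),None,fx=f,fy=f))
E
```

```text
top cam [ 0.382 -0.008  0.723]
cover ((576.2749633789062, 179.49050903320312), (185.44361877441406, 71.83576965332031), 6.851584434509277) [[480.0, 204.0], [489.0, 133.0], [673.0, 155.0], [664.0, 226.0]]
tab ((516.8009033203125, 169.47572326660156), (44.665931701660156, 45.95096206665039), 8.214868545532227) [[491.0, 189.0], [498.0, 144.0], [542.0, 150.0], [536.0, 195.0]]
side cam [0.456 0.42  0.552]
cover ((575.1812744140625, 176.57241821289062), (185.52975463867188, 72.27755737304688), 6.788140296936035) [[479.0, 201.0], [487.0, 130.0], [672.0, 152.0], [663.0, 223.0]]
tab ((517.0040893554688, 175.81710815429688), (42.10365295410156, 50.74018478393555), 5.0180344581604) [[494.0, 199.0], [498.0, 149.0], [540.0, 152.0], [536.0, 203.0]]
0.8620689655172413 928 480
```

View pics/c.png

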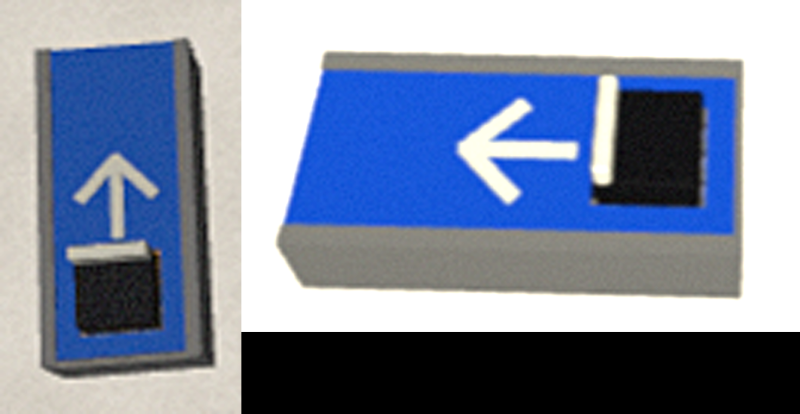

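The top and side views agree: the slide direction has a yaw of about 6.8°, and the tab point is at about (0.517, 0.171, 0.060). The rib sits on the tab's far edge. I'll travel there with the fingers shut and tool x turned along the slide.

Request:
step_arm(increments=[[3,-3.2,0,0,0,4,0],[6.3,-6.8,0,0,0,10,0],[9.7,-10.3,0,0,0,16,0],[13,-13.9,0,0,0,20,0],[16.4,-17.5,0,0,0,20,0]], newtons=30)

```text
time: 0.6
tool_pos: [0.3608, -0.3476, 0.2307]
eef_rot: [-0.0, 0.998, 0.059, -0.0]
contact_force: [1.0, 0.6, 0.5]
finger_gap: 0.0122
grip_force: 0.0
```

Request:
step_arm(increments=[[1.9,-4.5,0,0,0,0,0],[3.8,-9,0,0,0,0,0],[5.8,-13.6,0,0,0,0,0],[7.7,-18.1,0,0,0,0,0],[9.6,-22.6,0,0,0,0,0]])

```text
time: 1.1
tool_pos: [0.4291, -0.1118, 0.2311]
eef_rot: [0.0, 0.998, 0.06, 0.0]
contact_force: [1.5, 0.4, -0.2]
finger_gap: -0.0002
grip_force: 0.0
```

Request:
step_arm(increments=[[1.9,-4.5,1,0,0,0,0],[3.8,-9,2,0,0,0,0],[5.8,-13.6,4,0,0,0,0],[7.7,-18.1,6,0,0,0,0],[9.6,-22.6,8,0,0,0,0]])

```text
time: 1.6
tool_pos: [0.495, 0.1156, 0.1541]
eef_rot: [0.0, 0.998, 0.06, 0.0]
contact_force: [1.3, -0.7, 0.2]
finger_gap: 0.0001
grip_force: 0.0
```

Request:
step_arm(increments=[[1,-2.5,1,0,0,0,0],[2,-4.7,2.5,0,0,0,0],[2,-4.7,4,0,0,0,0],[2,-4.7,4,0,0,0,0]])

```text
time: 2.0
tool_pos: [0.507, 0.1622, 0.1117]
eef_rot: [0.001, 0.998, 0.06, -0.003]
contact_force: [-0.5, 0.3, -0.1]
finger_gap: -0.0001
grip_force: 0.0
```

```bash
python3 - <<'E'
from cell import bot, capture
import cv2, numpy as np
from h import *
s=bot.sense(); print(s['time'],s['tool_pos'],s['eef_rot'],s['finger_gap'])
c=capture('side');cv2.imwrite('pics/e.png',np.clip(cv2.resize(c['image'][220:384,60:330],None,fx=2.9,fy=2.9,interpolation=2)*1.6,0,255).astype(np.uint8)[:,:,::-1])
print(proj(c,s['tool_pos']),proj(c,[.517,.1715,.06]))
E
```

```text
2.0 [0.5070435  0.16219768 0.11172007] [ 6.59327252e-04  9.98171096e-01  6.03711695e-02 -3.05779302e-03] -6.918342827872461e-05
[[239.02463096 278.2314931 ]] [[230.936073   305.05348486]]
```

View pics/e.png

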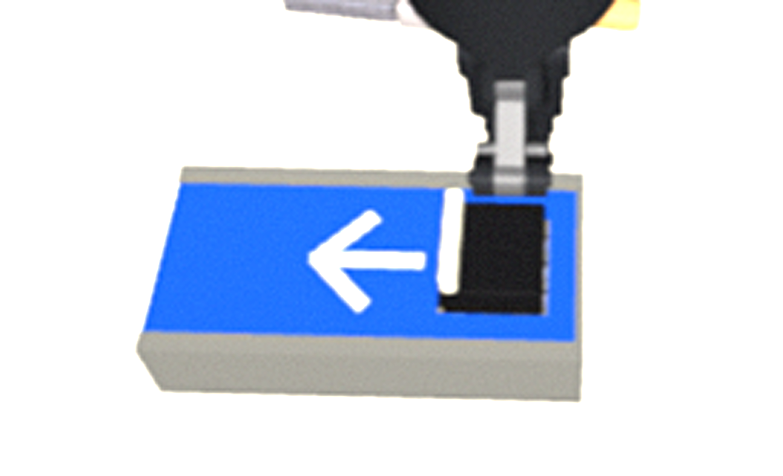

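The fingertips at crop (511,192) are shut and aligned, and the flat runs from 462 to 545 in the crop. Its centre comes out slightly nearer than my estimate, at x≈0.515. I'll centre over it and descend.

Request:
step_arm(increments=[[0.6,-0.8,1,0,0,0,0],[0.6,-0.8,3,0,0,0,0],[0.6,-0.8,4,0,0,0,0],[0.6,-0.8,4,0,0,0,0],[0.6,-0.8,4,0,0,0,0]])

```text
time: 2.55
tool_pos: [0.5146, 0.171, 0.0752]
eef_rot: [-0.0, 0.998, 0.06, 0.0]
contact_force: [0.6, 0.1, -0.3]
finger_gap: -0.0004
grip_force: 0.0
```

```bash
python3 - <<'E'
from cell import bot, capture
import cv2, numpy as np
s=bot.sense(); print(s['time'],s['tool_pos'],s['contact_force'])
a=capture('side')['image'][240:384,150:290];b=capture('top')['image'][105:225,110:230]
f=lambda i:np.clip(cv2.resize(i,(400,400),interpolation=2)*1.8,0,255).astype(np.uint8)
cv2.imwrite('pics/f.png',np.hstack([f(a),f(b)])[:,:,::-1])
E
```

```text
2.55 [0.51456769 0.17098521 0.07522609] [ 0.55269104  0.14442918 -0.28612162]
```

View pics/f.png

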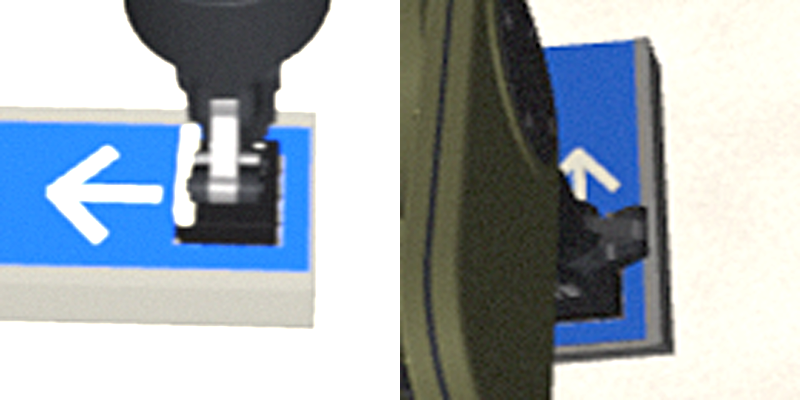

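The tip spans 188–265 and the flat about 200–277 (left crop), so I'm roughly 4 mm too close to the rib. I'll back off and press.

Request:
step_arm(increments=[[-0.4,0,0,0,0,0,0],[-0.4,0,0.5,0,0,0,0],[-0.4,0,1.0,0,0,0,0],[-0.4,0,1.4,0,0,0,0],[-0.4,0,1.4,0,0,0,0]])

```text
time: 3.15
tool_pos: [0.5099, 0.1707, 0.0602]
eef_rot: [0.0, 0.998, 0.06, -0.001]
contact_force: [1.1, 0.8, -0.0]
finger_gap: 0.0004
grip_force: 0.0
```

Request:
step_arm(increments=[[0,0,0.3,0,0,0,0],[0,0,0.6,0,0,0,0],[0,0,0.6,0,0,0,0]])

```text
time: 3.45
tool_pos: [0.5104, 0.1708, 0.055]
eef_rot: [-0.0, 0.998, 0.06, 0.0]
contact_force: [-0.4, -0.0, 4.3]
finger_gap: -0.0002
grip_force: 1.8
```

Request:
step_arm(increments=[[0,0,0.2,0,0,0,0],[0,0,0.4,0,0,0,0],[0,0,0.4,0,0,0,0],[0,0,0.4,0,0,0,0]])

```text
time: 3.85
tool_pos: [0.5106, 0.1708, 0.0513]
eef_rot: [-0.0, 0.998, 0.06, 0.0]
contact_force: [-0.9, -0.8, 4.4]
finger_gap: -0.0001
grip_force: 2.6
```

The tip is on the flat, with the tab about 9 mm down and about 4–5 N on it. Now I slide, keeping it pressed.

Request:
step_arm(increments=[[0.2,0,0.1,0,0,0,0],[0.5,0,0.1,0,0,0,0],[0.8,0,0.1,0,0,0,0],[1.2,0,0.1,0,0,0,0],[1.6,0,0.1,0,0,0,0]])

```text
time: 4.35
tool_pos: [0.5265, 0.1727, 0.0503]
eef_rot: [-0.0, 0.998, 0.06, 0.0]
contact_force: [-3.1, 0.2, 6.3]
finger_gap: 0.0002
grip_force: 2.8
```

Request:
step_arm(increments=[[0.5,0,0,0,0,0,0],[1,0,0,0,0,0,0],[1.5,0,0,0,0,0,0],[2,0,0,0,0,0,0],[2.5,0,0,0,0,0,0]])

```text
time: 4.85
tool_pos: [0.5513, 0.1757, 0.0503]
eef_rot: [0.0, 0.998, 0.06, 0.0]
contact_force: [-2.7, -1.0, 5.0]
finger_gap: 0.0
grip_force: 2.8
```

Request:
step_arm(increments=[[1,0,0,0,0,0,0],[2,0,0,0,0,0,0],[3,0,0,0,0,0,0],[4,0,0,0,0,0,0],[5,0,0,0,0,0,0]])

```text
time: 5.35
tool_pos: [0.6011, 0.1817, 0.0503]
eef_rot: [0.0, 0.998, 0.06, -0.0]
contact_force: [-1.4, 0.5, 5.3]
finger_gap: 0.0001
grip_force: 2.8
```

Request:
step_arm(increments=[[0.4,0,0,0,0,0,0],[0.8,0,0,0,0,0,0],[1.2,0,0,0,0,0,0],[1.2,0,0,0,0,0,0]])

```text
time: 5.75
tool_pos: [0.6128, 0.1831, 0.0502]
eef_rot: [0.0, 0.998, 0.06, -0.0]
contact_force: [-2.8, -0.6, 6.0]
finger_gap: 0.0001
grip_force: 2.8
```

Request:
step_arm(increments=[[0.2,0,0,0,0,0,0],[0.4,0,0,0,0,0,0],[0.6,0,0,0,0,0,0],[0.6,0,0,0,0,0,0]])

```text
time: 6.15
tool_pos: [0.6181, 0.1838, 0.05]
eef_rot: [0.0, 0.998, 0.06, -0.001]
contact_force: [-3.8, -0.1, 6.9]
finger_gap: 0.0001
grip_force: 2.8
```

Request:
step_arm(increments=[[0.1,0,0,0,0,0,0],[0.2,0,0,0,0,0,0],[0.3,0,0,0,0,0,0],[0.3,0,0,0,0,0,0]])

```text
time: 6.55
tool_pos: [0.6209, 0.1841, 0.0499]
eef_rot: [0.0, 0.998, 0.06, -0.001]
contact_force: [-3.8, -0.6, 6.2]
finger_gap: 0.0001
grip_force: 2.9
```

Request:
step_arm(increments=[[0.1,0,0,0,0,0,0],[0.2,0,0,0,0,0,0],[0.3,0,0,0,0,0,0],[0.3,0,0,0,0,0,0]])

```text
time: 6.95
tool_pos: [0.6222, 0.1843, 0.049]
eef_rot: [0.0, 0.998, 0.06, -0.003]
contact_force: [-8.2, -0.3, 6.1]
finger_gap: 0.0
grip_force: 4.8
```

Request:
step_arm(increments=[[0.1,0,0,0,0,0,0],[0.2,0,0,0,0,0,0],[0.2,0,0,0,0,0,0]])

```text
time: 7.25
tool_pos: [0.6224, 0.1843, 0.0482]
eef_rot: [0.001, 0.998, 0.06, -0.005]
contact_force: [-11.4, -1.9, 6.9]
finger_gap: -0.0001
grip_force: 6.8
```

It is at the stop: the tip stalls at x≈0.622 while the push rises from 4 to 11 N. I'll ease the push most of the way, then lift straight up.

Request:
step_arm(increments=[[-0.2,0,0,0,0,0,0],[-0.3,0,-0.5,0,0,0,0],[-0.3,0,-1.2,0,0,0,0],[-0.5,0,-3,0,0,0,0],[-0.5,0,-6,0,0,0,0]])

```text
time: 7.75
tool_pos: [0.6204, 0.1838, 0.1089]
eef_rot: [0.0, 0.998, 0.06, -0.001]
contact_force: [-0.3, 0.3, -0.5]
finger_gap: 0.0001
grip_force: 0.0
```

Request:
step_arm(increments=[[-3,0,-4,0,0,0,0],[-7,2,-8,0,0,0,0],[-10,6,-8,0,0,0,0],[-13,10,-8,0,0,0,0],[-15,14,-8,0,0,0,0]])

```text
time: 8.25
tool_pos: [0.4896, 0.0279, 0.1922]
eef_rot: [0.0, 0.998, 0.061, 0.003]
contact_force: [1.5, -1.7, -1.4]
finger_gap: 0.0
grip_force: 0.0
```

```bash
python3 - <<'E'
from cell import bot, capture
import cv2, numpy as np
from h import *
s=bot.sense(); print(s['time'],s['tool_pos'],s['contact_force'])
c=capture('side');t=capture('top')
u=np.array([.993,.118,0])
for c_ in(c,t):print(proj(c_,np.array([.515,.171,.06])+.1*u).round(0))
f=lambda i:np.clip(cv2.resize(i,(400,300),interpolation=2)*1.6,0,255).astype(np.uint8)
cv2.imwrite('pics/g.png',np.hstack([f(c['image']),f(t['image'])])[:,:,::-1])
E
```

```text
8.25 [0.48963651 0.0279088  0.19224155] [ 1.52131205 -1.67551402 -1.42383291]
[[154. 303.]]
[[161. 141.]]
```

View pics/g.png

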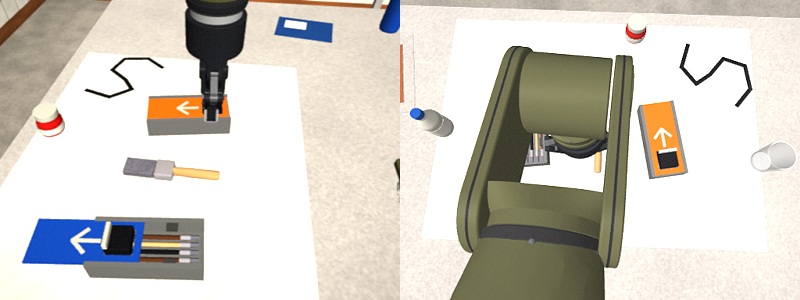

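The side view shows the blue cover out past the far end of its box. Its tab is at about (156,305) full-scale, against (154,303) predicted for 100 mm of travel. The orange cover is shut and the arm is clear.

Request:
step_arm(increments=[[0,0,0,0,0,0,0],[0,0,0,0,0,0,0],[0,0,0,0,0,0,0]])

```text
time: 8.65
tool_pos: [0.4906, 0.0297, 0.1904]
eef_rot: [-0.0, 0.998, 0.061, 0.0]
contact_force: [0.1, -0.5, 0.3]
finger_gap: -0.0003
grip_force: 0.0
```

```bash
python3 -c "
from cell import bot
print(bot.sign_off())"
```

```text
the job is handed in; nothing more can be done
None
```

The blue cover is fully open at its stop and released, the orange box is still shut, and the job was handed in at 8.65 s with the arm clear; the sign-off returned no verdict.

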